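Close the chocolate mould

ROBOT

A 6-joint arm with a two-finger parallel gripper is mounted at the origin on a cart in front of the work surface, level with it; the furniture and walls round the work are solid. World frame = base frame: x ahead of the robot, y to its left, z up, the work surface at z = 0. Lengths are in mm, angles in rad, forces in N, time in s.
With the tool pointing down it reaches from about 350 to 925 mm from the base axis. Payload 6.4 kg.
Tool frame: the origin (TCP) lies midway between the tips of the shut fingers; the grasp point (between the pads) lies 19 mm behind it; z points along the fingers, y is the line along which they close (so a half turn about z gives the same grasp; the last joint's range is limited). The gripper opens to 94 mm and grips with 3 to 60 N. Pads are 16 mm wide; open, the fingers measure 119 mm over their backs; the gripper's body (75 mm by 177 mm) begins 78 mm behind the grasp point.
Start: joints at [-1.355, 0.245, 1.558, -0, 1.339, -0.174], TCP at [247.008, -601.249, 205.455] pointing down, gripper open.
Joint ranges: [-3.13, 3.13], [-1.02, 2.26], [0.13, 2.54], [-0.95, 4.09], [0.21, 2.88], [-2.74, 2.74]. Speed limits (rad/s): [2.57, 2.57, 3.14, 3.14, 3.14, 3.14].

INTERFACE

Orientations are given as a unit quaternion [x, y, z, w].
In Python, from cell import * gives the robot as it stands.
- The arm moves only by the shell command python3 -m inch 'ROWS' [FORCE]. ROWS is a JSON object of lists of equal length, an entry for each row: "translation": the shift along the tool's x, y, z in m, a list of three; "roll": the turn about the tool's z in degrees; "jaw": the finger opening in m, from 0 to 0.094. A call has exactly 10 rows; each row is the pose to reach, as a shift and turn from the pose commanded when the call began, along the tool's axes at that moment; what a row does not reach only later rows make up. A row lasts 1/10 s, in which the tool goes at most 50 mm and 8.59 degrees, less where a joint would pass 70% of its speed; a pose out of reach is approached as far as the arm can. A call with a gripper value outside its range is refused whole. The fingers move at their own pace and stop on an object; FORCE is the grip in N (left out, the last holds). Time passes only in rows, so rows that repeat a pose let the fingers close, or fill a call up. It gives the time, the measured TCP pose, the force, the opening and the grip force at its end, in the units of the state.
- state(): the state, without advancing time (a new reading comes with each control period).
- camera(name): name is "scene" or "top"; returns the picture (400x640x3 uint8, red, green, blue); there is no depth.
- calibration(name): a dict with "K" (3x3 intrinsics, pixels), "k1" (the pictures are not rectified: a ray, as slopes to the right and down, at radius r is drawn at 1 + k1 r^2 times it, then the intrinsics apply), "eye" and "attitude" of the camera in the world. Camera axes: x right, y down, z forward; pixel columns grow to the right and rows downward; lengths in mm; the calibration is good to about 2 mm. A picture is of the moment at which its call begins. calibration takes no time and is no camera call.
- job_done(): hands the job in; it is judged then, once.
The state is a dict: "t": time; "q": joint angles; "qd": joint speeds; "joint_torque": joint torques, N m; "position": TCP position; "orientation": TCP orientation; "wrist_force": force on the tool from outside, world axes, zero at the start; "ft_torque": the same for the moment, N m; "gripper_width": opening from 0.0 (shut) to 1.0 (fully open); "gripper_force": force on a finger pad.
Only numpy, scipy, OpenCV 4.12 (cv2) and the standard library are available. Lean on these libraries where they do the work, as an engineer would, in place of code of your own. Each camera call takes 0.05 s, during which the arm holds its last target. There are 200 camera calls.

TASK

Close the empty two-part chocolate mould: pick up the long white cover by its upright blue grip and lower it over the two locating pins of the copper lower half, until both pins stand through its holes and it lies flush all round; only then let go. Leave the short cover with the red grip where it is, it belongs to another mould. Mind the wall cabinets that hang over the back of the worktop.

Things in the scene. Friction and masses are not known exactly. Their poses are not given: they have to be found in the camera images.
- mould: Copper-coloured lower half, fixed: block 190 (x) x 100 (y) x 24 mm with two steel pins. Origin: centre of its underside, on the worktop; x along its length, z up. Pins at x = +62, -62 mm, y = 0, 16 mm thick for 14 mm, then tapering to 5 mm; they end 34 mm above the block. (Room: wall cabinets hang over the worktop beyond 0.57 m ahead of the robot base, from 0.46 m up, left of y = -0.07 m.)
- long_cover_centre (a point): The fitting cover, loose, flat, 0.22 kg: white plate 172 (x) x 90 (y) x 8 mm, 30 mm through holes at x = +62, -62 mm, y = 0, upright blue grip 46 (x) x 16 (y) mm in the middle, top 60 mm above the underside. Point: on the grip's axis, 30 mm above the underside; 54 mm above the worktop, over the mould's origin, when flush. x along the length, z up. Half turn about z fits too.
- short_cover_centre (a point): Bystander, loose: a similar but shorter white cover, 124 (x) x 90 (y) x 8 mm, 30 mm holes at x = +38 and -38 mm, upright red grip of the same size. It does not fit this mould. This point is on the grip's axis, 30 mm above its underside.

How it is judged:
By the outcome, as a careful person would: the job done as asked, in the order asked, and still so for the second after the job is handed in, with the robot touching nothing.
It also fails if it takes over 40 s, if anything falls off the work surface, if the arm or the gripper's body presses on something with over 40 N, if the wrist force passes 120 N, or if a joint passes its speed limit or range.

## Working session

There is one attempt and no reset: what is moved stays moved. The work goes in short steps, Python scripts to look and compute and a shell command to move; the robot and the scene stay as the last step left them, time stands still between calls to the robot, and variables do not carry over. Pictures are saved under pics/ and viewed, at most 10 in all, crops included, and the job is handed in when it is done.

```bash
mkdir -p pics; ls; python3 - <<'E'
from cell import *
import cv2
for n in("scene","top"):
    c=calibration(n);print(n,c)
    cv2.imwrite(f"pics/{n}0.png",camera(n)[:,:,::-1])
s=state();print(s)
E
```

```text
pics
scene {'K': array([[500.1092678 ,   0.        , 315.46803137],
       [  0.        , 500.1092678 , 201.44071962],
       [  0.        ,   0.        ,   1.        ]]), 'k1': -0.1276248114528843, 'eye': array([-247.13501881, -822.45300225,  518.87587572]), 'attitude': array([ 0.7824944 , -0.28201678,  0.17813404, -0.52577307])}
top {'K': array([[426.85329389,   0.        , 324.72642924],
       [  0.        , 426.85329389, 198.64638949],
       [  0.        ,   0.        ,   1.        ]]), 'k1': -0.019826126829806338, 'eye': array([ 328.95327346,   39.01531628, 1014.76386215]), 'attitude': array([-0.69451725,  0.71604846, -0.0371733 ,  0.05948567])}
{'t': 0.1, 'q': array([-1.35512135e+00,  2.45764724e-01,  1.55884391e+00, -7.94279651e-06,
        1.33870064e+00, -1.74126006e-01]), 'qd': array([ 0.0005488 , -0.00212292, -0.0027142 ,  0.00072956,  0.00031371,
        0.00038489]), 'joint_torque': array([-3.39487269e-04, -4.16914058e+01, -3.15526414e+01,  6.86431210e-02,
        3.10245913e-02, -6.33893023e-05]), 'position': array([ 246.87675936, -600.72537724,  204.46835617]), 'orientation': array([ 9.81066407e-01,  1.93669739e-01, -2.16929695e-05, -8.58045103e-04]), 'wrist_force': array([0.06562035, 0.15983025, 0.7825382 ]), 'ft_torque': array([-0.00208747, -0.01385087, -0.02029907]), 'gripper_force': 0.0, 'gripper_width': 1.0005366020262638}
```

View pics/scene0.png

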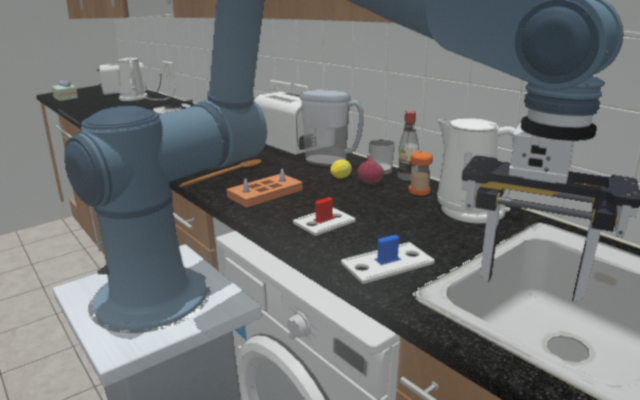

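View pics/top0.png

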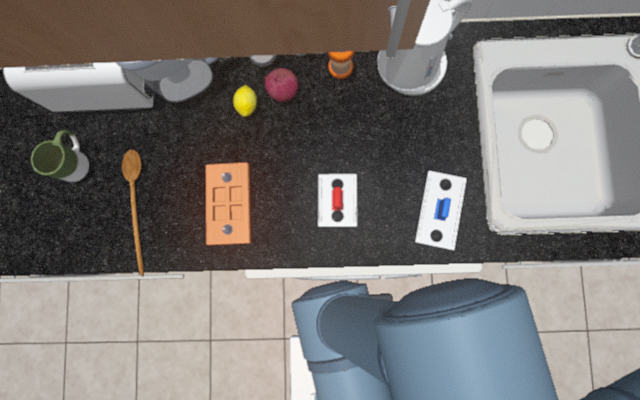

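The top view has up as +x and left as +y. The copper mould is at about (228,204) with its pins at (227,177) and (228,230). The red short cover is at (337,200), and the blue long cover at (441,210) is tilted by about 10°. The scene view shows the same layout, and the arm hides nothing relevant.

```bash
cat > h.py <<'E'
from cell import *
import cv2,numpy as np
from scipy.spatial.transform import Rotation as R
def ray(n,uv):
    c=calibration(n);K=c["K"];k=c["k1"]
    p=cv2.undistortPoints(np.float64(uv).reshape(-1,1,2),K,np.array([k,0,0,0.]))[:,0]
    return c["eye"],R.from_quat(c["attitude"]).apply(np.c_[p,np.ones(len(p))])
def plane(n,uv,z):
    e,d=ray(n,uv);return e+d*((z-e[2])/d[:,2])[:,None]
def tri(uv1,uv2,n1="scene",n2="top"):
    e1,d1=ray(n1,uv1);e2,d2=ray(n2,uv2);d1=d1[0];d2=d2[0]
    s=np.linalg.lstsq(np.c_[d1,-d2],e2-e1,rcond=None)[0];a=e1+d1*s[0];b=e2+d2*s[1]
    return (a+b)/2,np.linalg.norm(a-b)
def big(mask,win=None):
    m=mask.astype(np.uint8)
    if win: w=np.zeros_like(m);w[win[2]:win[3],win[0]:win[1]]=1;m=m*w
    return max(cv2.findContours(m,cv2.RETR_EXTERNAL,cv2.CHAIN_APPROX_NONE)[0],key=cv2.contourArea)
def rect(n,c,z):
    P=plane(n,c[:,0].astype(float),z)[:,:2].astype(np.float32)
    (ctr,wh,a)=cv2.minAreaRect(P);b=cv2.boxPoints((ctr,wh,a))
    e=max((b[1]-b[0],b[2]-b[1]),key=np.linalg.norm)
    return np.round(ctr,1),np.round(wh,1),round(np.degrees(np.arctan2(e[1],e[0]))%180,1)
E
python3 - <<'E'
from h import *
ims={n:camera(n) for n in("top","scene")}
I=ims["top"].astype(int);r,g,b=I[...,0],I[...,1],I[...,2]
white=(I.min(2)>150);blue=(b>r+50)&(b>130);red=(r>g+80)&(r>b+80);cop=(r>b+60)&(r>150)
wl=white|blue
print("cover",rect("top",big(white,(405,475,160,260)),8))
print("short",rect("top",big(white,(310,365,165,235)),8))
print("mould",rect("top",big(cop,(195,260,150,255)),24))
cb=big(blue,(405,475,160,260));print("grip px",cv2.boundingRect(cb),rect("top",cb,60))
# dark holes inside cover -> z=8
for nm,w,m,z in(("hole",(415,470,168,252),I.max(2)<70,8),):
    t=m.astype(np.uint8);M=np.zeros_like(t);cv2.drawContours(M,[cv2.convexHull(big(white,(405,475,160,260)))],-1,1,-1)
    M=cv2.erode(M,np.ones((5,5)));t*=M
    n,l,s,c=cv2.connectedComponentsWithStats(t)
    for i in range(1,n):
        if s[i,4]>20: print(nm,c[i],s[i,4],plane("top",c[i],z)[0].round(1))
# pins: greyish in copper hull
for n,w,f in(("top",(195,260,150,255),4),("scene",(215,315,160,210),5)):
    J=ims[n]; x=J[w[2]:w[3],w[0]:w[1],::-1]
    cv2.imwrite(f"pics/m_{n}.png",cv2.resize(x,None,fx=f,fy=f,interpolation=cv2.INTER_CUBIC))
a=cv2.imread("pics/m_top.png");c=cv2.imread("pics/m_scene.png")
o=np.zeros((max(a.shape[0],c.shape[0]),a.shape[1]+c.shape[1],3),np.uint8);o[:a.shape[0],:a.shape[1]]=a;o[:c.shape[0],a.shape[1]:]=c
cv2.imwrite("pics/m.png",o);print(o.shape)
E
```

```text
cover (array([ 433.2, -203.6]), array([ 93.1, 175. ]), np.float32(166.4))
short (array([464.3,  40. ]), array([ 91.1, 125. ]), np.float32(178.0))
mould (array([463.6, 298.7]), array([193.1, 102.2]), np.float32(0.6))
grip px (434, 198, 17, 23) (array([ 430.5, -194.6]), array([29.6, 52. ]), np.float32(166.3))
hole [445.33928571 184.60714286] 56 [ 492.3 -218.4    8. ]
hole [436.35294118 235.54901961] 51 [ 372.5 -189.5    8. ]
(420, 760, 3)
```

View pics/m.png

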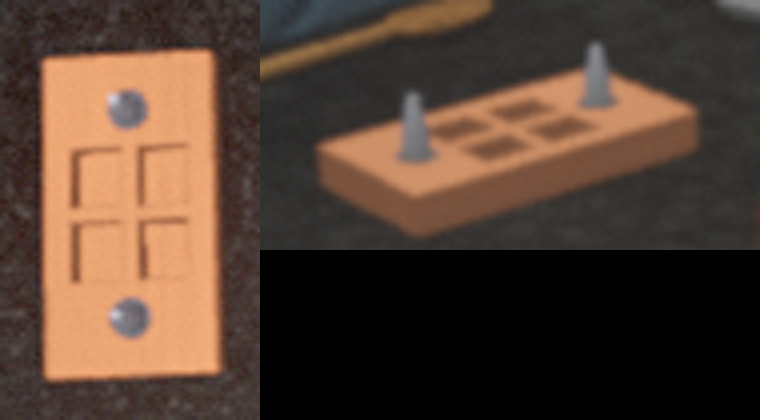

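Sizes agree: the cover measures 175x93, the mould 193x102 and the hole spacing 123 mm. The crop shows pin bases at top (226.7,177) and (227.3,229), and pin tips at scene (245.4,178.6) and (282,168.6).

```bash
cat >> h.py <<'E'
def shift(target,ang):
    """tool-frame shift (m) and roll (deg) to TCP target, closing axis at ang (world deg)"""
    s=state();r=R.from_quat(s["orientation"]);y=r.apply([0,1,0]);a=np.degrees(np.arctan2(y[1],y[0]))
    d=(ang-a+90)%180-90
    print("t",round(s["t"],2),"pos",s["position"].round(1),"ang",round(a,2),"q",s["q"].round(2),"F",s["wrist_force"].round(1),"w",round(s["gripper_width"]*94,1),round(s["gripper_force"],1))
    print("shift",(r.inv().apply(np.array(target)-s["position"])/1000).round(4),"roll",round(-d,2),"z",r.apply([0,0,1]).round(3))
E
python3 - <<'E'
from h import *
print(plane("top",[[226.7,177],[227.3,229.2]],28).round(1))
for p in([245.4,178.6],[282,168.6]): print(plane("scene",p,57).round(1))
# grip top centre in the scene view, blue mask
I=camera("scene").astype(int);c=big((I[...,2]>I[...,0]+50)&(I[...,2]>130),(340,440,225,280));print(cv2.boundingRect(c))
B=big((lambda J:(J[...,2]>J[...,0]+50)&(J[...,2]>130))(camera("top").astype(int)),(405,475,160,260))
m=lambda c:(lambda M:[M['m10']/M['m00'],M['m01']/M['m00']])(cv2.moments(c))
print(tri(m(c),m(B)))
shift((432.7,-203.8,130),76.4)
E
```

```text
[[524.8 299.4  28. ]
 [400.9 297.6  28. ]]
[[404.  300.5  57. ]]
[[527.9 302.1  57. ]]
(378, 235, 21, 9)
(array([ 433.47386403, -199.35289396,   54.20153871]), np.float64(5.5232103344250865))
t 0.3 pos [ 247.  -601.   205.1] ang -67.67 q [-1.36  0.25  1.56  0.    1.34 -0.17] F [-2.1 -0.2  0.9] w 94.2 0.0
shift [ 0.3227 -0.2968  0.0753] roll 35.93 z [-0.     0.001 -1.   ]
```

```bash
python3 -m inch '{"translation":[[0.03,-0.03,0.004],[0.065,-0.06,0.01],[0.1,-0.09,0.02],[0.13,-0.12,0.03],[0.165,-0.15,0.04],[0.2,-0.18,0.05],[0.23,-0.21,0.06],[0.265,-0.24,0.07],[0.295,-0.27,0.075],[0.323,-0.297,0.075]],"roll":[4,8,12,16,20,24,28,32,36,36],"jaw":[0.094,0.094,0.094,0.094,0.094,0.094,0.094,0.094,0.094,0.094]}' 25
python3 - <<'E'
from h import *
cv2.imwrite("pics/s1.png",camera("scene")[180:320,300:500][:,:,::-1].repeat(4,0).repeat(4,1))
shift((432.7,-203.8,17),76.4)
E
```

```text
t: 1.3
position: [432.8, -201.5, 129.6]
orientation: [0.993, -0.119, -0.001, -0.0]
wrist_force: [0.2, -1.3, 0.8]
gripper_width: 1.001
gripper_force: 0.0
t 1.35 pos [ 434.2 -197.6  129.8] ang -103.44 q [-0.67 -0.08  2.05  0.    1.17  1.14] F [-0.3  2.8 -0.3] w 93.9 0.0
shift [1.000e-04 6.800e-03 1.127e-01] roll 0.16 z [-0.     0.003 -1.   ]
```

View pics/s1.png

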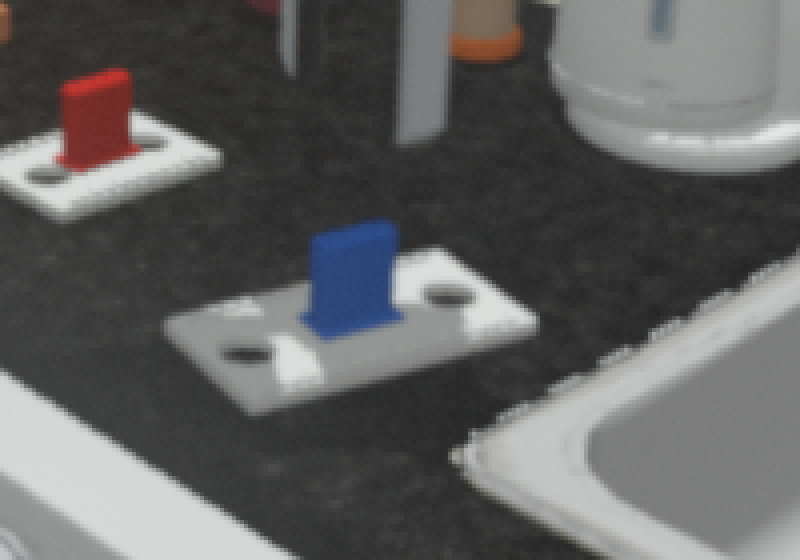

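The fingers hang open above and behind the blue grip, which stands at crop (355,280), and the cover has not moved. I'll descend partway, let it settle, and check.

```bash
python3 -m inch '{"translation":[[0,0,0.005],[0,0,0.015],[0,0,0.025],[0,0,0.035],[0,0,0.045],[0,0,0.05],[0,0,0.05],[0,0,0.05],[0,0,0.05],[0,0,0.05]],"roll":[0,0,0,0,0,0,0,0,0,0],"jaw":[0.094,0.094,0.094,0.094,0.094,0.094,0.094,0.094,0.094,0.094]}' 25
python3 - <<'E'
from h import *
shift((432.7,-203.8,17),76.4)
E
```

```text
t: 2.35
position: [433.3, -204.0, 81.0]
orientation: [0.993, -0.119, 0.0, 0.0]
wrist_force: [0.0, 0.3, 0.1]
gripper_width: 1.0
gripper_force: 0.0
t 2.35 pos [ 433.3 -204.    81. ] ang -103.66 q [-0.68 -0.    2.08 -0.    1.07  1.13] F [0.  0.3 0.1] w 94.0 0.0
shift [-0.0007 -0.0001  0.064 ] roll -0.06 z [ 0.001 -0.001 -1.   ]
```

```bash
python3 -m inch '{"translation":[[0,0,0.01],[0,0,0.02],[0,0,0.03],[0,0,0.04],[0,0,0.05],[0,0,0.057],[0,0,0.062],[0,0,0.064],[0,0,0.064],[0,0,0.064]],"roll":[0,0,0,0,0,0,0,0,0,0],"jaw":[0.094,0.094,0.094,0.094,0.094,0.094,0.094,0.094,0.07,0.06]}' 25
python3 -m inch '{"translation":[[0,0,0],[0,0,0],[0,0,0],[0,0,0],[0,0,0],[0,0,0],[0,0,0],[0,0,0],[0,0,0],[0,0,0]],"roll":[0,0,0,0,0,0,0,0,0,0],"jaw":[0.05,0.04,0.034,0.028,0.024,0.02,0.016,0.01,0.005,0.005]}' 30
python3 - <<'E'
from h import *
shift((432.7,-203.8,117),76.4)
E
```

```text
t: 3.35
position: [433.2, -204.0, 16.8]
orientation: [0.993, -0.119, 0.0, 0.0]
wrist_force: [0.2, -0.1, 1.0]
gripper_width: 0.867
gripper_force: 0.0
t: 4.35
position: [432.9, -203.9, 16.4]
orientation: [0.993, -0.119, 0.0, 0.0]
wrist_force: [0.3, 0.3, -0.4]
gripper_width: 0.17
gripper_force: 30.0
t 4.35 pos [ 432.9 -203.9   16.4] ang -103.67 q [-0.68  0.12  2.1  -0.    0.93  1.13] F [ 0.3  0.3 -0.4] w 16.0 30.0
shift [-0.0002  0.     -0.1006] roll -0.07 z [ 0. -0. -1.]
```

Gripped at 16.0 mm, which matches the grip's thickness. Lift 110 mm and check.

```bash
python3 -m inch '{"translation":[[0,0,-0.005],[0,0,-0.015],[0,0,-0.03],[0,0,-0.048],[0,0,-0.066],[0,0,-0.084],[0,0,-0.098],[0,0,-0.107],[0,0,-0.11],[0,0,-0.11]],"roll":[0,0,0,0,0,0,0,0,0,0],"jaw":[0.005,0.005,0.005,0.005,0.005,0.005,0.005,0.005,0.005,0.005]}' 30
python3 - <<'E'
from h import *
cv2.imwrite("pics/s2.png",camera("scene")[150:290,300:500][:,:,::-1].repeat(4,0).repeat(4,1))
shift((464,299.2,127),90.7)
E
```

```text
t: 5.35
position: [432.9, -203.8, 126.5]
orientation: [0.993, -0.119, 0.0, 0.0]
wrist_force: [-0.1, -0.9, -2.9]
gripper_width: 0.169
gripper_force: 30.0
t 5.4 pos [ 432.6 -203.5  125.9] ang -103.67 q [-0.68 -0.07  2.05  0.    1.16  1.13] F [ 0.   1.4 -2.4] w 15.5 30.0
shift [-0.0883 -0.4959 -0.0008] roll -14.37 z [-0.001  0.001 -1.   ]
```

View pics/s2.png

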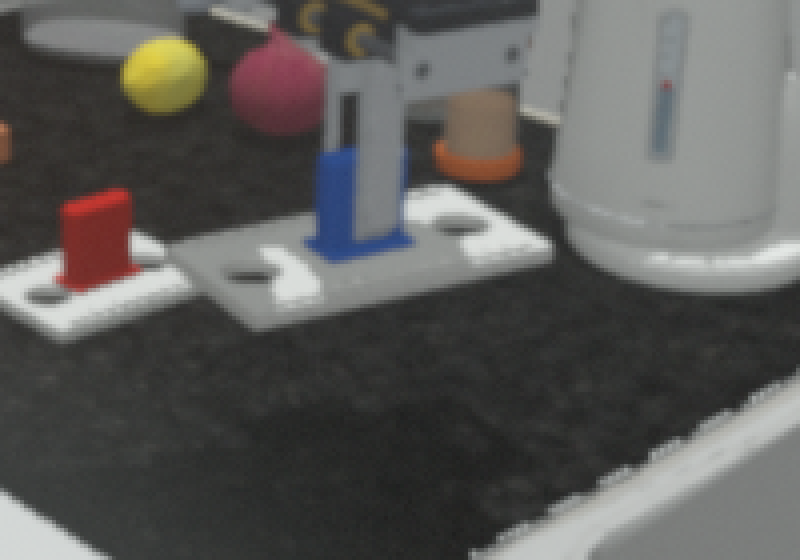

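The cover hangs level in the grasp, with holes at crop (250,270) and (462,222). The fingers may sit off-centre along the grip, so I'll work out the offset from the hole positions.

```bash
python3 - <<'E'
from h import *
h=plane("scene",[[300+250/4,150+270/4],[300+462/4,150+222/4]],117.5);print(h.round(1),h.mean(0).round(1))
I=camera("top").astype(int)
print("top rect",rect("top",big(I.min(2)>150,(395,475,130,260)),117.5))
cv2.imwrite("pics/t2.png",camera("top")[130:270,380:500][:,:,::-1].repeat(4,0).repeat(4,1))
s0=plane("scene",[[300+250/4,180+353/4],[300+450/4,180+296/4]],8);print("before, scene",s0.round(1),s0.mean(0))
E
```

```text
[[ 372.2 -190.1  117.5]
 [ 494.7 -218.9  117.5]] [ 433.4 -204.5  117.5]
top rect (array([ 509. , -197.5]), array([45.9, 29.1]), np.float32(76.3))
before, scene [[ 369.6 -195.9    8. ]
 [ 490.8 -222.7    8. ]] [ 430.23414175 -209.27221355    8.        ]
```

View pics/t2.png

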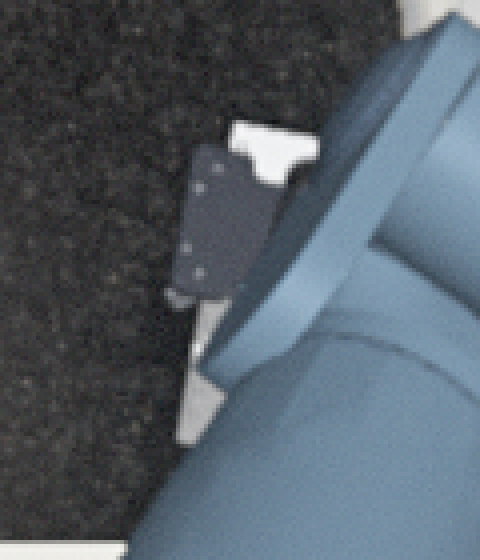

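The elbow now hides the cover in the top view. The scene-view holes put its centre at (433.4, -204.5), within 1 mm of the TCP and 13.2° off, so the grasp is centred. Next I carry it over the red grip, with the underside at about 110 mm.

```bash
python3 -m inch '{"translation":[[-0.002,-0.01,0],[-0.006,-0.035,0],[-0.014,-0.077,0],[-0.022,-0.122,0],[-0.03,-0.168,0],[-0.038,-0.214,0],[-0.046,-0.26,0],[-0.054,-0.306,0],[-0.062,-0.35,0],[-0.07,-0.39,0]],"roll":[0,-1,-3,-5,-7,-9,-11,-12.5,-14,-14.4],"jaw":[0.005,0.005,0.005,0.005,0.005,0.005,0.005,0.005,0.005,0.005]}' 30
python3 - <<'E'
from h import *
shift((464,299.2,127),90.7)
E
```

```text
t: 6.5
position: [456.0, 194.4, 126.1]
orientation: [1.0, 0.007, -0.0, -0.0]
wrist_force: [1.0, -1.7, -2.8]
gripper_width: 0.168
gripper_force: 30.0
t 6.5 pos [456.  194.4 126.1] ang -89.17 q [ 0.17 -0.03  2.01  0.    1.16  1.73] F [ 1.  -1.7 -2.8] w 15.8 30.0
shift [ 0.0095 -0.1047 -0.0009] roll 0.13 z [-0.001  0.    -1.   ]
```

```bash
python3 -m inch '{"translation":[[0.002,-0.035,0],[0.004,-0.062,0],[0.006,-0.082,0],[0.008,-0.096,0],[0.009,-0.104,0],[0.009,-0.107,0],[0.009,-0.107,0],[0.009,-0.107,0],[0.009,-0.107,0],[0.009,-0.107,0]],"roll":[0,0,0,0,0,0,0,0,0,0],"jaw":[0.005,0.005,0.005,0.005,0.005,0.005,0.005,0.005,0.005,0.005]}' 30
python3 - <<'E'
from h import *
I=camera("scene")
cv2.imwrite("pics/s3.png",cv2.resize(I[110:230,190:350,::-1],None,fx=5,fy=5))
shift((464,299.2,127),90.7)
E
```

```text
t: 7.5
position: [464.8, 298.3, 126.5]
orientation: [1.0, 0.006, 0.0, 0.0]
wrist_force: [0.2, -0.0, -2.1]
gripper_width: 0.173
gripper_force: 30.0
t 7.55 pos [464.8 298.4 126.5] ang -89.3 q [0.37 0.1  1.87 0.   1.17 1.92] F [-0.6  0.2 -2.5] w 15.9 30.0
shift [-0.0007 -0.0008 -0.0005] roll -0.0 z [ 0.  0. -1.]
```

View pics/s3.png

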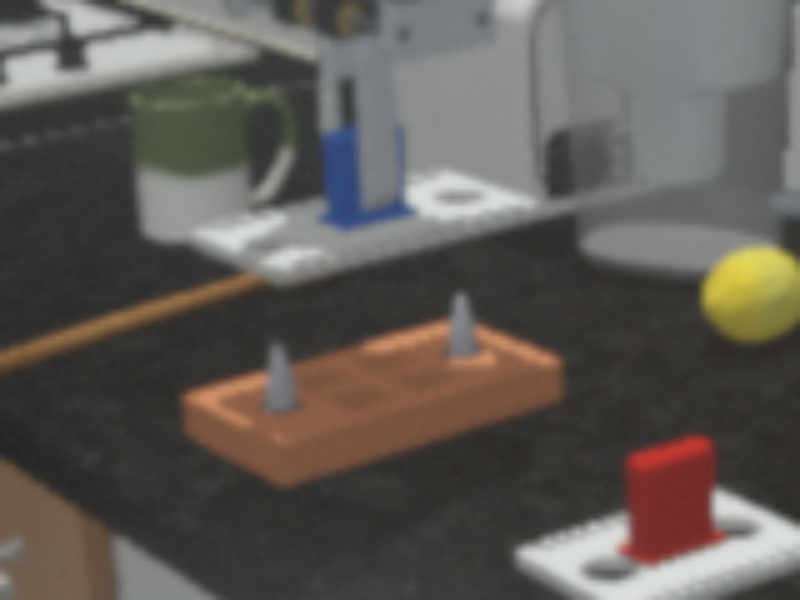

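The cover hangs over the mould. In scene pixels its holes are at about (245.6,160) and (282,149.2), the pin bases at about (246.4,191.5) and (282.4,180.6), and the tips at (245.8,179) and (282,168.8). I'll compare them within this one camera.

```bash
python3 - <<'E'
from h import *
f=lambda L:[[190+x/5,110+y/5] for x,y in L]
for L,z in(([(278,247),(460,196)],117.5),([(282,406),(463,354)],24),([(277,343),(460,292)],58)):
    p=plane("scene",f(L),z);print(z,p.round(1).tolist(),p.mean(0).round(1),np.linalg.norm(p[1]-p[0]).round(1))
E
```

```text
117.5 [[398.4, 282.3, 117.5], [524.9, 293.4, 117.5]] [461.6 287.9 117.5] 127.0
24 [[398.9, 291.4, 24.0], [521.3, 292.2, 24.0]] [460.1 291.8  24. ] 122.4
58 [[402.6, 298.0, 58.0], [527.3, 301.1, 58.0]] [464.9 299.6  58. ] 124.7
```

```bash
python3 -m inch '{"translation":[[0,-0.001,0.005],[0,-0.001,0.015],[0,-0.001,0.025],[0,-0.001,0.033],[0,-0.001,0.039],[0,-0.001,0.042],[0,-0.001,0.042],[0,-0.001,0.042],[0,-0.001,0.042],[0,-0.001,0.042]],"roll":[0,0,0,0,0,0,0,0,0,0],"jaw":[0.005,0.005,0.005,0.005,0.005,0.005,0.005,0.005,0.005,0.005]}' 30
python3 - <<'E'
from h import *
a=cv2.resize(camera("top")[140:265,170:290,::-1],None,fx=4,fy=4,interpolation=cv2.INTER_CUBIC)
b=cv2.resize(camera("scene")[140:220,220:300,::-1],None,fx=4,fy=4,interpolation=cv2.INTER_CUBIC)
o=np.zeros((500,800,3),np.uint8);o[:,:480]=a;o[:320,480:]=b
cv2.imwrite("pics/c4.png",o)
shift((464,299.2,40.5),90.7)
E
```

```text
t: 8.55
position: [465.0, 300.0, 84.9]
orientation: [1.0, 0.006, 0.0, -0.0]
wrist_force: [0.5, -0.2, -3.2]
gripper_width: 0.165
gripper_force: 30.0
t 8.65 pos [464.8 299.9  84.8] ang -89.26 q [0.37 0.16 1.89 0.   1.09 1.93] F [ 0.3  1.  -3.4] w 15.7 30.0
shift [-0.0009  0.0007  0.0443] roll 0.04 z [ 0.001  0.    -1.   ]
```

View pics/c4.png

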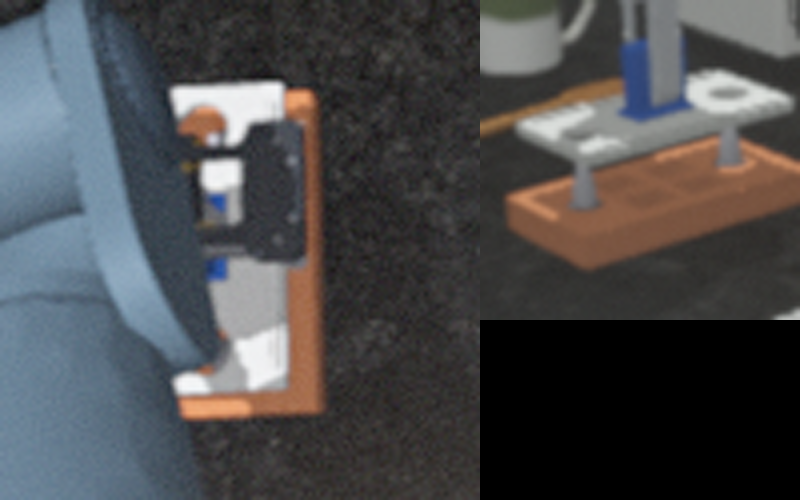

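Top view: the right-hand cover corners are at crop (282,83) and (287,388), and the mould corners at (317,91) and (324,411). Scene view: both pins stand just below the holes, with hole centres at (581,135) and (729,93) in the crop.

```bash
python3 - <<'E'
from h import *
f=lambda L,o:[[o[0]+x/4,o[1]+y/4] for x,y in L]
c=plane("top",f([(282,83),(287,388)],(170,140)),76.4);m=plane("top",f([(317,91),(324,411)],(170,140)),24)
for p,hw in((c,45),(m,50)):
    d=p[0]-p[1];L=np.linalg.norm(d);d/=L;print(p.round(1).tolist(),L.round(1),np.degrees(np.arctan2(d[1],d[0])).round(2),(p.mean(0)+hw*np.array([-d[1],d[0],0])).round(1))
for L,z in(([(101,135),(249,93)],76.4),):
    p=plane("scene",f(L,(220,140)),z);print(p.round(1).tolist(),p.mean(0))
E
```

```text
[[551.5, 255.2, 76.4], [379.1, 252.6, 76.4]] 172.4 0.86 [464.6 298.9  76.4]
[[558.3, 246.2, 24.0], [368.0, 242.9, 24.0]] 190.3 1.0 [462.2 294.5  24. ]
[[396.6, 286.6, 76.4], [523.3, 293.0, 76.4]] [459.97017707 289.79552592  76.4       ]
```

Cover (464.6, 298.9) and mould (about 463.3, 298.7) agree within 1.5 mm. The mould corner reading includes its side face. I'll lower with a small x correction.

```bash
python3 -m inch '{"translation":[[-0.0015,0.0005,0.001],[-0.0015,0.0005,0.005],[-0.0015,0.0005,0.01],[-0.0015,0.0005,0.016],[-0.0015,0.0005,0.022],[-0.0015,0.0005,0.028],[-0.0015,0.0005,0.033],[-0.0015,0.0005,0.037],[-0.0015,0.0005,0.04],[-0.0015,0.0005,0.041]],"roll":[0,0,0,0,0,0,0,0,0,0],"jaw":[0.005,0.005,0.005,0.005,0.005,0.005,0.005,0.005,0.005,0.005]}' 30
python3 -m inch '{"translation":[[0,0,0.0005],[0,0,0.001],[0,0,0.0015],[0,0,0.002],[0,0,0.0025],[0,0,0.003],[0,0,0.0035],[0,0,0.0035],[0,0,0.0035],[0,0,0.0035]],"roll":[0,0,0,0,0,0,0,0,0,0],"jaw":[0.005,0.005,0.005,0.005,0.005,0.005,0.005,0.005,0.005,0.005]}' 30
```

```text
t: 9.65
position: [463.0, 299.2, 43.1]
orientation: [1.0, 0.006, -0.0, 0.0]
wrist_force: [0.2, 0.1, -3.1]
gripper_width: 0.173
gripper_force: 30.0
t: 10.65
position: [463.3, 299.3, 40.5]
orientation: [1.0, 0.006, 0.0, 0.0]
wrist_force: [-2.0, -1.6, 4.0]
gripper_width: 0.173
gripper_force: 30.0
```

Contact came at z = 40.5, where flush predicts 40.4. One look before letting go.

```bash
python3 - <<'E'
from h import *
b=cv2.resize(camera("scene")[145:215,215:310,::-1],None,fx=8,fy=8,interpolation=cv2.INTER_CUBIC)
cv2.imwrite("pics/c5.png",b)
E
```

```text
(no output)
```

View pics/c5.png

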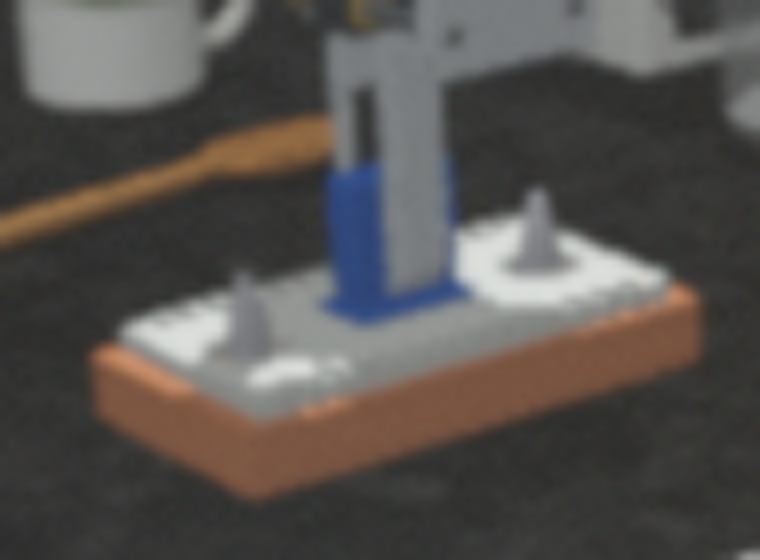

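Both pins, at crop (245,315) and (538,235), stand through the holes and the plate lies flush. Now I release and retreat straight up.

```bash
python3 -m inch '{"translation":[[0,0,-0.0005],[0,0,-0.001],[0,0,-0.001],[0,0,-0.001],[0,0,-0.001],[0,0,-0.001],[0,0,-0.001],[0,0,-0.001],[0,0,-0.001],[0,0,-0.001]],"roll":[0,0,0,0,0,0,0,0,0,0],"jaw":[0.005,0.018,0.025,0.035,0.045,0.055,0.06,0.06,0.06,0.06]}'
python3 -m inch '{"translation":[[0,0,-0.005],[0,0,-0.015],[0,0,-0.03],[0,0,-0.045],[0,0,-0.06],[0,0,-0.075],[0,0,-0.09],[0,0,-0.1],[0,0,-0.105],[0,0,-0.105]],"roll":[0,0,0,0,0,0,0,0,0,0],"jaw":[0.06,0.06,0.06,0.06,0.06,0.06,0.06,0.06,0.06,0.06]}'
python3 - <<'E'
from h import *
cv2.imwrite("pics/c6.png",cv2.resize(camera("scene")[130:240,210:350,::-1],None,fx=5,fy=5,interpolation=cv2.INTER_CUBIC))
E
```

```text
t: 11.7
position: [463.2, 299.3, 41.0]
orientation: [1.0, 0.006, 0.0, -0.0]
wrist_force: [1.1, 0.5, -0.1]
gripper_width: 0.638
gripper_force: 0.0
t: 12.7
position: [463.5, 299.4, 146.7]
orientation: [1.0, 0.006, 0.001, -0.0]
wrist_force: [0.2, 0.1, 0.2]
gripper_width: 0.643
gripper_force: 0.0
```

View pics/c6.png

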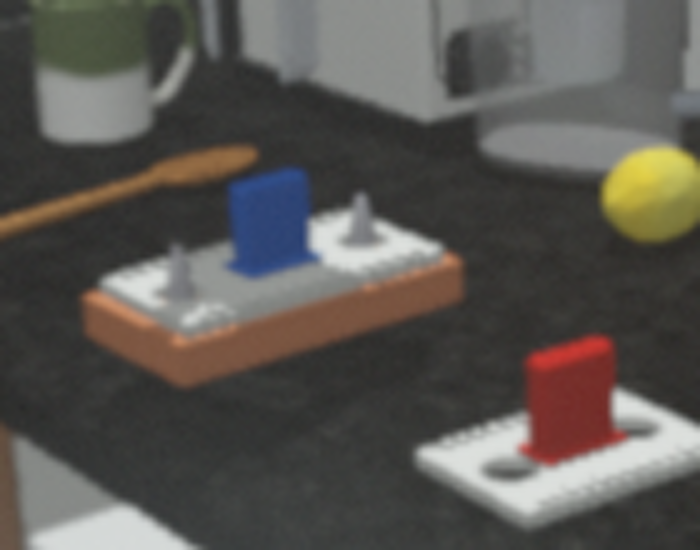

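The cover lies flush with both pins through, at crop (178,272) and (362,222). The gripper is clear and the red cover has not been touched.

```bash
python3 -c "
from cell import *
print(job_done())"
```

```text
the job is handed in; nothing more can be done
None
```

The long cover lies flush on the copper mould with both pins through its holes, the gripper let go only after that and is clear of it, the short red-grip cover was not touched, and the job is handed in at about 13 s of the 40 s allowed.

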